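Nest two bronze beakers and hold them level over the inspection camera

ROBOT

A 7-joint arm with a two-finger parallel gripper is mounted at the origin on the work surface. World frame = base frame: x ahead of the robot, y to its left, z up, the work surface at z = 0. Lengths are in m, angles in rad, forces in N, time in s.
With the tool pointing down it reaches from about 0.4 to 0.875 m from the base axis. Payload 19.3 kg.
Tool frame: the origin (TCP) lies between the finger pads; the fingertips stand ahead of it and the grasp point (between the pads) lies 8 mm behind it (bot.tip_extent is the x of the fingertips in the tool frame, in m); x points along the fingers, y is the direction in which the jaws open and shut, and the axes are right-handed (so a half turn about x gives the same grasp; the last joint's range is limited). The gripper opens to 85 mm and grips with 20 to 120 N. Pads are 22 mm wide; open, the fingers measure 114 mm over their backs; the gripper's body (76 mm by 85 mm) begins 54 mm behind the grasp point. The pads swing forward as they close: fully open they stand 13 mm farther back than shut.
Start: joints at [1.242, 0.521, -0.036, 1.599, 0.021, 1.021, -0.113], TCP at [0.16, -0.604, 0.242] pointing down, gripper open.
Joint ranges: [-2.91, 2.91], [-0.3, 2.13], [-1.5, 1.42], [0.17, 2.43], [-1.26, 4.41], [0.16, 1.93], [-2.52, 2.52]. Speed limits (rad/s): [1.89, 1.89, 2.39, 2.39, 3.01, 3.01, 3.01].

INTERFACE

Orientations are given as [roll, pitch, yaw] about the fixed x, y, z axes, in that order (R = Rz(yaw) Ry(pitch) Rx(roll)).
In Python, from workcell import observe, grab_frame, camera_info, bot, nets gives the robot as it stands.
- The arm moves only by the tool jog_arm, never from a script. Its argument "commands" is a list of rows, each a list of 6 numbers: the shift along the tool's x, y, z in mm, then the turn, a rotation vector about the tool's x, y, z in rad. A call has 1 to 20 rows; each row shifts and turns the pose as measured when the row begins, along the tool's axes as they then stand; what a row does not reach is not made up. A row lasts 1/10 s, in which the tool goes at most 50 mm and 8.59 degrees, less where a joint would pass 70% of its speed; a pose out of reach is approached as far as the arm can. A call is refused whole if a number of a shift passes 50 or a number of a turn 0.15, either way. A call with a gripper value outside its range is refused whole. "gripper" is the closure in counts, from 0 (fully open) to 255 (shut), set as the call begins (left out, the last holds). The fingers move at their own pace and stop on an object; "newtons" is the grip in N (left out, the last holds). Time passes only in rows, so rows that do not move let the fingers close. It gives the time, the measured TCP pose, the force and the opening at its end, in the units of the state.
- observe(): the state, without advancing time (a new reading comes with each control period).
- grab_frame(name): name is "side" or "top" or "wrist"; returns the picture (400x640x3 uint8, red, green, blue); there is no depth.
- camera_info(name): a dict with "fov_y" (degrees; the focal length in pixels is half the picture's height over the tangent of half this angle, whatever the lens; pixels are square), "cx", "cy" (the principal point, pixels), "R" (3x3) and "t" (3): a world point X has camera coordinates R X + t; the wrist camera has in their place "tool_from_camera" (4x4, takes a point from camera to tool coordinates, whose origin is the TCP and whose axes are the tool frame's). Camera axes: x right, y down, z forward; pixel columns grow to the right and rows downward; lengths in m; the calibration is good to about 2 mm. A picture is of the moment at which its call begins: read the wrist's pose just before it. camera_info takes no time and is no camera call.
- bot.job_done(): hands the job in, once; it reports no verdict.
Trained networks look in the newest picture that a camera, given by its name, has taken for a name from the list of things; names that differ only in an ending like _2 or _b are one class to them, and where a whole thing is asked for, a point or a joint stands for the part that bears it (a point fixed in the world has none). Each returns a list of dicts, best first, with "p" (0 to 1); they miss things now and then, are a little off and sometimes report something else, mostly with a low value. They report only what shows in the picture. A call takes as long as a camera call. They do not tell look-alikes from the thing itself.
- nets.find_in(camera, name): "rect" ([left, top, right, bottom] in pixels, round what is visible of it).
- nets.silhouettes(camera, name): "mask" (400x640 bool, what is visible of it) and "rect" ([left, top, right, bottom] in pixels, round what is visible of it).
- nets.pinpoint(camera, name): "location" ([column, row] in pixels: a listed point, or the origin of a listed thing).
The state is a dict: "clock": time; "qpos": joint angles; "qd": joint speeds; "joint_efforts": joint torques, N m; "position": TCP position; "tool_rot": TCP orientation; "force": force on the tool from outside, world axes, zero at the start; "moment": the same for the moment, N m; "grip_width": finger opening in m.
Only numpy, scipy, OpenCV 4.12 (cv2) and the standard library are available. Lean on these libraries where they do the work, as an engineer would, in place of code of your own. Each camera call takes 0.05 s, during which the arm holds its last target.

TASK

Set the smaller bronze beaker upright into the larger one and let go of it, while the larger still stands on the foam slab; then take hold of the larger one, lift the nested pair and hold it level and steady, centred about 10 cm above the window of the upward-looking camera, so that the foot can be photographed. Finish while still holding it there: do not put it down or let go. Do not touch the camera, do not tip either beaker over, and leave the jar, the scale bar and the little pot where they are.

Things in the scene. Friction and masses are not known exactly. Their poses are not given: they have to be found in the camera images.
- large: larger bronze beaker, open top, 78 mm tall, 0.35 to 0.53 kg. Tapered body 48 mm wide at the foot, 54 mm at 50 mm height; above that a straight collar 66 mm wide, 28 mm tall. Collar wall 6 mm, its bore 54 mm wide and 23 mm deep; below that the bore is 48 mm wide or less. Origin: centre of the underside, z up its axis. On the slab
- small: smaller, shorter bronze beaker of the same shape, 54 mm tall, 0.16 to 0.24 kg. Body 34 mm wide at the foot, 47 mm at 26 mm height; above that a straight collar 58 mm wide, 28 mm tall. Origin: centre of the underside, z up. On the slab. Nested, its collar's underside rests on the larger one's rim, the collar standing proud: its origin is 52 mm above the larger one's; side play about 3 mm
- slab: fixed white foam slab, 260 x 280 x 40 mm; origin at the centre of its underside, on the table; its top is 40 mm above the table. The two beakers and the jar stand on it in any order, at least 115 mm apart between axes
- window (a point): centre of the dark glass window on top of the upward-looking camera, a fixed grey box 120 x 120 x 60 mm; the window faces up, 60 mm above the table
- jar: bystander: brown lidded glass jar, 52 mm diameter, 62 mm tall, on the slab; origin at the centre of its underside
- scalebar: bystander: black and white scale bar, 90 x 18 x 8 mm, lying near an edge of the slab; origin at the centre of its underside, x along its length
- pot: bystander: little white open pot, 52 mm diameter, 35 mm tall, on the table just beyond the camera; origin at the centre of its underside
- camera: the fixed upward-looking camera itself: grey box 120 x 120 x 60 mm on the table, white light ring and dark window on top; origin at the centre of its underside. Not to be touched
Things that resemble listed ones, but are neither listed nor needed, are in the scene too. Leave any red look-alike of the small alone.

How it is judged:
On the way:
1. the smaller beaker sits in the larger one, let go, the larger still standing on the slab (z of small in the frame of large between 0.046 and 0.057 m and horizontal distance between small and large below 0.007 m and angle between the z axis of small and the z axis of large, either way round below 0.12 rad and angle between large's own z axis and vertical below 0.12 rad and contact force between small and the fingers below 0.3 N and contact force between large and slab above 1 N), for 0.2 s.
At the end, for the whole second after the job is handed in: The fingers hold the larger beaker, the smaller seated in it (collar on rim within 5 mm, axes within 10 mm and 7 degrees), foot 60 to 140 mm above the camera window and within 25 mm of its centre, tilted under 7 degrees, moving under 20 mm/s, for the last second (z of small in the frame of large between 0.046 and 0.057 m and horizontal distance between small and large below 0.01 m and angle between the z axis of small and the z axis of large, either way round below 0.12 rad and angle between large's own z axis and vertical below 0.12 rad and horizontal distance between large and window below 0.025 m and z of large in the frame of window between 0.06 and 0.14 m and contact force between large and the fingers above 2 N and linear speed of each of large, small below 0.02 m/s and angular speed of large below 0.2 rad/s); the arm keeps its last pose, push and grip.
It fails at once if the camera is touched (contact force between camera and anything else above 1 N).
It fails at once if a beaker is tipped over (angle between any of large, small's own z axis and vertical above 0.7 rad).
It fails at once if the jar, the scale bar or the pot is moved by more than 30 mm (distance of any of jar, scalebar, pot from where it was at the start of the episode above 0.03 m).
It also fails if it takes over 58 s, if anything falls off the work surface, if the arm or the gripper's body presses on something with over 40 N, if the wrist force passes 120 N, or if a joint passes its speed limit or range.

## Working session

There is one attempt and no reset: what is moved stays moved. The work goes in short steps, Python scripts to look and compute and a tool call to move; the robot and the scene stay as the last step left them, time stands still between calls to the robot, and variables do not carry over. Pictures are saved under pics/ and viewed, and the job is handed in when it is done.

Besides the shell and the picture viewer there is one more tool, called as name(argument=value, ...), one argument or row to a line, values as JSON. jog_arm: Moves the arm, as the interface text tells. Its arguments: {"type":"object","properties":{"commands":{"type":"array","items":{"type":"array","items":{"type":"number"}}},"gripper":{"type":"number"},"newtons":{"type":"number"}},"required":["commands"]}

```bash
mkdir -p pics; ls
python3 - <<'E'
from workcell import observe, grab_frame, camera_info, bot, nets
import cv2, numpy as np
s=observe();print({k:np.round(v,3) if not isinstance(v,str) else v for k,v in s.items()});print(bot.tip_extent)
for n in ["side","top","wrist"]:
    im=grab_frame(n);cv2.imwrite(f"pics/{n}0.png",im[:,:,::-1]);ci=camera_info(n);print(n,{k:np.round(v,4).tolist() for k,v in ci.items() if k!='x'} )
E
```

```text
pics
{'clock': np.float64(0.0), 'qpos': array([ 1.242,  0.522, -0.036,  1.6  ,  0.021,  1.021, -0.113]), 'qd': array([ 0.002, -0.   , -0.   , -0.   ,  0.001,  0.001,  0.001]), 'joint_efforts': array([ 3.0000e-03, -9.2708e+01,  1.9820e+00, -3.6992e+01,  1.8000e-02,
        8.0000e-03, -0.0000e+00]), 'position': array([ 0.16 , -0.604,  0.242]), 'tool_rot': array([-1.53 ,  1.57 ,  1.871]), 'force': array([0.469, 0.028, 1.182]), 'moment': array([-0.065, -0.045,  0.019]), 'grip_width': np.float64(0.086)}
0.011
side {'fov_y': 50.4898, 'cx': 319.9749, 'cy': 198.9153, 'R': [[0.9848, -0.1735, 0.0006], [-0.1285, -0.7319, -0.6692], [0.1166, 0.6589, -0.7431]], 't': [-0.4928, 0.0898, 0.9022]}
top {'fov_y': 52.8178, 'cx': 318.819, 'cy': 198.4048, 'R': [[0.0102, -0.9999, 0.0047], [-0.9966, -0.0106, -0.082], [0.0821, -0.0038, -0.9966]], 't': [-0.0224, 0.5147, 1.0681]}
wrist {'fov_y': 70.7032, 'cx': 316.2447, 'cy': 204.5389, 'tool_from_camera': [[-0.0003, -0.2968, 0.9549, -0.1312], [1.0, 0.0008, 0.0006, 0.0009], [-0.0009, 0.9549, 0.2968, -0.0767], [0.0, 0.0, 0.0, 1.0]]}
```

View pics/side0.png

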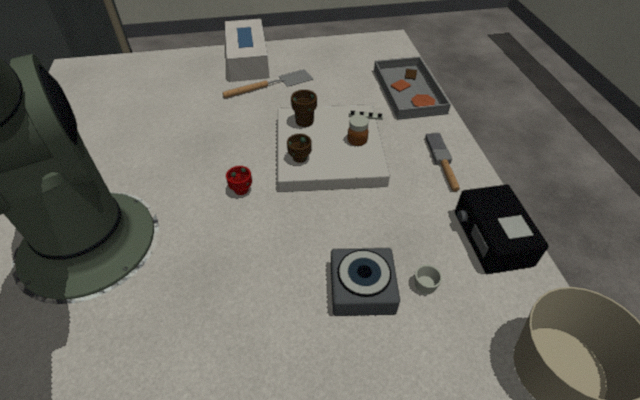

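View pics/top0.png

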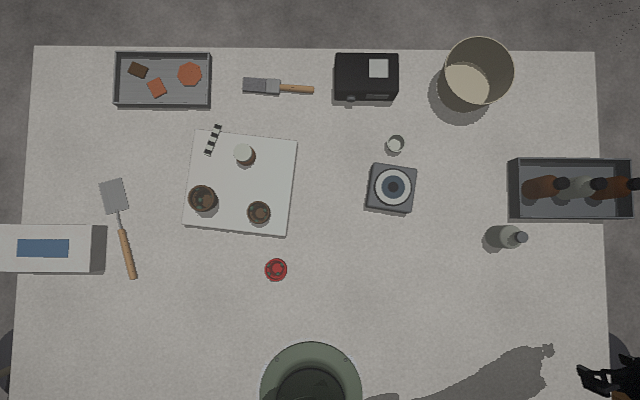

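View pics/wrist0.png

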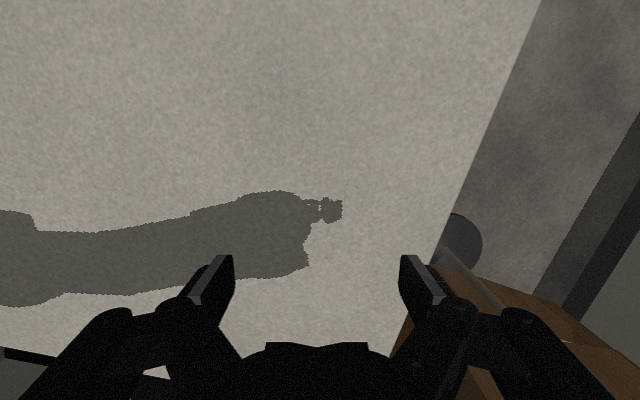

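The top view shows large at about (203,198), small at (259,212), the jar at (244,155), the upward camera at (392,187), the pot at (395,144), and a red look-alike off the slab at (276,269). Next I'll fit silhouettes in both fixed views.

```bash
cat > h.py <<'E'
from workcell import observe, grab_frame, camera_info, bot, nets
import cv2, numpy as np
from scipy.optimize import minimize
from scipy.spatial.transform import Rotation as Ro
P={'large':[(0,24),(50,27),(50,33),(78,33)],'small':[(0,17),(26,23.5),(26,29),(54,29)],'jar':[(0,26),(62,26)],'pot':[(0,26),(35,26)]}
def cam(n):
    c=camera_info(n)
    if n=='wrist':
        s=observe(); T=np.eye(4);T[:3,:3]=Ro.from_euler('xyz',s['tool_rot']).as_matrix();T[:3,3]=s['position']
        M=np.linalg.inv(T@np.array(c['tool_from_camera'])); R,t=M[:3,:3],M[:3,3]
    else: R,t=np.array(c['R']),np.array(c['t'])
    return R,t,200/np.tan(np.radians(c['fov_y']/2)),c['cx'],c['cy']
def proj(C,X):
    R,t,f,cx,cy=C; c=X@R.T+t
    return np.stack([f*c[:,0]/c[:,2]+cx,f*c[:,1]/c[:,2]+cy],1)
def ray(C,uv,z):
    R,t,f,cx,cy=C; d=R.T@np.array([(uv[0]-cx)/f,(uv[1]-cy)/f,1]); o=-R.T@t
    return o+d*(z-o[2])/d[2]
a=np.linspace(0,2*np.pi,60,endpoint=False)
def sil(C,name,x,y,z0,S=4):
    m=np.zeros((400*S,640*S),np.uint8)
    pr=P[name]
    for (z1,r1),(z2,r2) in zip(pr[:-1],pr[1:]):
        pts=np.concatenate([np.stack([x+r/1e3*np.cos(a),y+r/1e3*np.sin(a),np.full(60,z0+z/1e3)],1) for z,r in ((z1,r1),(z2,r2))])
        h=cv2.convexHull(((proj(C,pts)+.5)*S-.5).astype(np.float32))
        cv2.fillPoly(m,[np.round(h).astype(np.int32)],1)
    return cv2.resize(m.astype(np.float32),(640,400),interpolation=cv2.INTER_AREA)
def fit(obs,name,x0,z0):
    def c(p): return sum(np.abs(sil(C,name,p[0],p[1],z0)-m).sum()/m.sum() for C,m in obs)
    r=minimize(c,x0,method='Nelder-Mead',options=dict(initial_simplex=np.array([x0,[x0[0]+.01,x0[1]],[x0[0],x0[1]+.01]]),xatol=1e-4,fatol=1e-4))
    return r.x,r.fun
E
python3 - <<'E'
from h import *
Cs={n:cam(n) for n in('top','side')}
for n in Cs: grab_frame(n)
guess={'large':(203,198),'small':(259,212),'jar':(244,155),'pot':(395,144)}
for k,g in guess.items():
    z0=0 if k=='pot' else .04
    h=P[k][-1][0]/1e3
    x0=ray(Cs['top'],g,z0+h)[:2]
    allobs=[]
    for n,C in Cs.items():
        uv=proj(C,np.array([[x0[0],x0[1],z0+h/2]]))[0]
        rs=nets.silhouettes(n,k)
        print(k,n,uv.round(),[(round(r['p'],2),np.round(r['rect']).tolist()) for r in rs][:4])
        rs=[r for r in rs if np.hypot((r['rect'][0]+r['rect'][2])/2-uv[0],(r['rect'][1]+r['rect'][3])/2-uv[1])<15]
        if rs:
            o=(C,rs[0]['mask'].astype(np.float32)); allobs.append(o); print('  ',n,fit([o],k,x0,z0))
    print(k,'guess',x0,'joint',fit(allobs,k,x0,z0) if allobs else None)
for n,C in Cs.items():
    for k in('window','camera'):
        r=nets.pinpoint(n,k)
        print(k,n,[(round(q['p'],2),np.round(q['location'],1),ray(C,q['location'],.06 if k=='window' else 0)) for q in r][:2])
E
```

```text
large top [207. 199.] [(0.88, [188.0, 187.0, 218.0, 214.0]), (0.36, [235.0, 141.0, 257.0, 163.0])]
   top (array([0.5050831 , 0.27523591]), np.float64(0.12351442873477936))
large side [303. 111.] [(0.95, [290.0, 89.0, 317.0, 128.0])]
   side (array([0.50653556, 0.27636249]), np.float64(0.05272698774933815))
large guess [0.50487436 0.26832002] joint (array([0.50583291, 0.27526811]), np.float64(0.18603944778442383))
small top [260. 213.] [(0.95, [264.0, 259.0, 289.0, 284.0]), (0.8, [245.0, 198.0, 273.0, 224.0])]
   top (array([0.47322001, 0.13786274]), np.float64(0.09389810264110565))
small side [299. 151.] [(0.92, [284.0, 137.0, 311.0, 162.0]), (0.6, [224.0, 163.0, 251.0, 196.0])]
   side (array([0.47327973, 0.14112089]), np.float64(0.12397166341543198))
small guess [0.47298028 0.13333048] joint (array([0.47302009, 0.13880546]), np.float64(0.22747570276260376))
jar top [246. 157.] [(0.74, [229.0, 144.0, 259.0, 167.0])]
   top (array([0.62224151, 0.17868729]), np.float64(0.200880765914917))
jar side [354. 132.] [(0.67, [349.0, 111.0, 368.0, 143.0])]
   side (array([0.62623889, 0.182314
[... 193 characters left out ...]
0, 151.0])]
   top (array([ 0.67165968, -0.22567476]), np.float64(0.36269304156303406))
pot side [423. 279.] [(0.93, [414.0, 262.0, 443.0, 293.0])]
   side (array([ 0.67025922, -0.21921367]), np.float64(0.23054245114326477))
pot guess [ 0.66345656 -0.22133882] joint (array([ 0.6689922 , -0.22132882]), np.float64(0.6031904220581055))
window top [(0.58, array([393.5, 188.2]), array([ 0.54053425, -0.21192696,  0.06      ]))]
camera top [(0.82, array([385.8, 188.8]), array([ 0.54523282, -0.2020207 ,  0.        ]))]
window side [(0.84, array([367.8, 270.7]), array([ 0.55296111, -0.2104324 ,  0.06      ]))]
camera side [(0.89, array([363.9, 290.1]), array([ 0.54901546, -0.21576654,  0.        ]))]
```

```bash
cat >> h.py <<'E'
def plan(pos,yawturn,n,lim=True):
    """rows to world pos (tool down corrected), turning about world z by yawturn; prints rows"""
    s=observe(); R=Ro.from_euler('xyz',s['tool_rot']); p=s['position']
    # target: tool x exactly down, y horizontal
    y=R.apply([0,1,0]); ang=np.arctan2(y[1],y[0])+yawturn
    yy=np.array([np.cos(ang),np.sin(ang),0]); xx=np.array([0,0,-1.]); T=Ro.from_matrix(np.stack([xx,yy,np.cross(xx,yy)],1))
    rv=(R.inv()*T).as_rotvec(); d=(np.array(pos)-p)/n
    rows=[]
    for i in range(n):
        rows.append(np.round(np.r_[R.inv().apply(d)*1e3,rv/n],3)); R=R*Ro.from_rotvec(rv/n)
    print('pos',p.round(4),'jawang',np.degrees(np.arctan2(y[1],y[0])).round(1),'down',R.apply([1,0,0]).round(3))
    print('['+','.join('['+','.join(f'{v:.1f}' for v in r[:3])+','+','.join(f'{v:.3f}' for v in r[3:])+']' for r in rows)+']')
E
python3 - <<'E'
from h import *
plan([.46,-.2,.28],.9,12)
E
```

```text
pos [ 0.1599 -0.6042  0.2423] jawang -75.2 down [-0.  0. -1.]
[[-3.1,-26.2,-32.8,-0.075,0.000,-0.000],[-3.1,-23.6,-34.7,-0.075,0.000,-0.000],[-3.1,-21.0,-36.3,-0.075,0.000,-0.000],[-3.1,-18.2,-37.8,-0.075,0.000,-0.000],[-3.1,-15.3,-39.1,-0.075,0.000,-0.000],[-3.1,-12.3,-40.1,-0.075,0.000,-0.000],[-3.1,-9.3,-40.9,-0.075,0.000,-0.000],[-3.1,-6.2,-41.5,-0.075,0.000,-0.000],[-3.1,-3.1,-41.8,-0.075,0.000,-0.000],[-3.1,0.1,-42.0,-0.075,0.000,-0.000],[-3.1,3.2,-41.8,-0.075,0.000,-0.000],[-3.1,6.3,-41.5,-0.075,0.000,-0.000]]
```

jog_arm(
  commands=[
    [-3,-26,-33,-0.075,0,0],
    [-3,-24,-35,-0.075,0,0],
    [-3,-21,-36,-0.075,0,0],
    [-3,-18,-38,-0.075,0,0],
    [-3,-15,-39,-0.075,0,0],
    [-3,-12,-40,-0.075,0,0],
    [-3,-9,-41,-0.075,0,0],
    [-3,-6,-41,-0.075,0,0],
    [-3,-3,-42,-0.075,0,0],
    [-3,0,-42,-0.075,0,0],
    [-3,3,-42,-0.075,0,0],
    [-3,6,-41,-0.075,0,0],
  ],
  gripper=0,
  newtons=40,
)

```text
clock: 2.05
position: [0.4618, -0.186, 0.2792]
tool_rot: [0.519, 1.566, -1.438]
force: [0.8, -1.2, 0.1]
grip_width: 0.0856
```

Run:
```python
from h import *
plan([.44,.139,.24],.6,10)
im=grab_frame('top');cv2.imwrite("pics/top1.png",im[:,:,::-1])
```

```text
pos [ 0.4618 -0.186   0.2792] jawang -22.2 down [ 0.  0. -1.]
[[3.8,-14.3,-29.3,-0.060,0.000,-0.000],[3.8,-12.5,-30.1,-0.060,0.000,-0.000],[3.8,-10.7,-30.8,-0.060,0.000,-0.000],[3.8,-8.8,-31.4,-0.060,0.000,-0.000],[3.8,-6.9,-31.8,-0.060,0.000,-0.000],[3.8,-5.0,-32.2,-0.060,0.000,-0.000],[3.9,-3.0,-32.4,-0.060,0.000,-0.000],[3.9,-1.1,-32.6,-0.060,0.000,-0.000],[3.9,0.9,-32.6,-0.060,0.000,-0.000],[3.9,2.8,-32.5,-0.060,0.000,-0.000]]
```

jog_arm(
  commands=[
    [4,-14,-29,-0.06,0,0],
    [4,-12,-30,-0.06,0,0],
    [4,-11,-31,-0.06,0,0],
    [4,-9,-31,-0.06,0,0],
    [4,-7,-32,-0.06,0,0],
    [4,-5,-32,-0.06,0,0],
    [4,-3,-32,-0.06,0,0],
    [4,-1,-32,-0.06,0,0],
    [4,1,-32,-0.06,0,0],
    [4,3,-32,-0.06,0,0],
    [0,0,0,0,0,0],
  ],
)

```text
clock: 3.2
position: [0.4371, 0.1562, 0.2389]
tool_rot: [1.099, 1.561, -0.22]
force: [0.6, -0.4, 1.3]
grip_width: 0.0854
```

Run:
```python
from h import *
s=observe();print(s['position'],s['tool_rot'])
C=cam('wrist');im=grab_frame('wrist');cv2.imwrite("pics/w1.png",im[:,:,::-1])
for k,x0 in(('small',[.473,.139]),('large',[.506,.275])):
    for r in nets.silhouettes('wrist',k)[:3]:
        print(k,r['p'],np.round(r['rect']));print(fit([(C,r['mask'].astype(np.float32))],k,x0,.04))
    print(proj(C,np.array([[*x0,.04+P[k][-1][0]/1e3]])))
```

```text
[0.43710263 0.15622995 0.23893853] [ 1.09870717  1.56149869 -0.21951675]
small 0.93 [319. 188. 371. 244.]
(array([0.47737521, 0.13624179]), np.float64(0.09857594966888428))
small 0.61 [189. 186. 244. 234.]
(array([ 0.52128125, -0.230375  ]), np.float64(1.0))
[[343.35314114 217.36931298]]
large 0.93 [384.  45. 471. 130.]
(array([0.50855748, 0.27424492]), np.float64(0.03480088710784912))
[[430.01084213  87.41560799]]
```

View pics/w1.png

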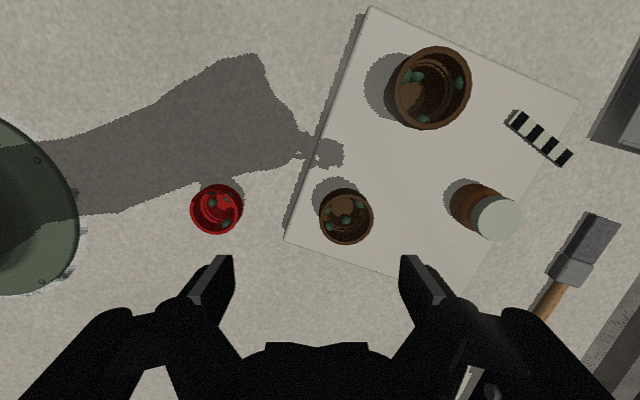

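The wrist view shows small at (346,216), large at (428,88), the red look-alike at (216,208) and the jar at (490,215). I'll move above small.

Run:
```python
from h import *
plan([.476,.137,.15],0,5)
```

```text
pos [0.438  0.1519 0.239 ] jawang 14.0 down [ 0.  0. -1.]
[[17.9,6.5,4.6,-0.000,0.001,-0.002],[17.9,6.5,4.7,-0.000,0.001,-0.002],[17.9,6.6,4.7,-0.000,0.001,-0.002],[17.8,6.6,4.7,-0.000,0.001,-0.002],[17.8,6.6,4.7,-0.000,0.001,-0.002]]
```

jog_arm(
  commands=[
    [18,6.5,4.7,0,0.001,-0.002],
    [18,6.5,4.7,0,0.001,-0.002],
    [18,6.5,4.7,0,0.001,-0.002],
    [18,6.5,4.7,0,0.001,-0.002],
    [18,6.5,4.7,0,0.001,-0.002],
    [0,0,0,0,0,0],
    [0,0,0,0,0,0],
  ],
)

```text
clock: 4.05
position: [0.4794, 0.1269, 0.148]
tool_rot: [0.018, 1.565, -1.325]
force: [-0.3, -0.3, 0.3]
grip_width: 0.0854
```

Run:
```python
from h import *
C=cam('wrist');im=grab_frame('wrist');cv2.imwrite("pics/w2.png",im[:,:,::-1])
for k,x0 in(('small',[.473,.139]),('large',[.506,.275])):
    for r in nets.silhouettes('wrist',k)[:2]:
        print(k,r['p'],np.round(r['rect']));print(fit([(C,r['mask'].astype(np.float32))],k,x0,.04))
plan([.476,.137,.082],0,4)
```

```text
small 0.96 [274. 168. 356. 249.]
(array([0.47662561, 0.13722127]), np.float64(0.04910214617848396))
small 0.85 [ 97. 169. 181. 238.]
(array([ 0.6576875, -0.08975  ]), np.float64(1.0))
large 0.91 [367.   0. 504.  66.]
(array([0.50886603, 0.27516176]), np.float64(0.019614221528172493))
pos [0.4795 0.1275 0.1485] jawang 13.1 down [ 0. -0. -1.]
[[16.6,-0.3,-2.6,-0.000,0.001,-0.000],[16.6,-0.3,-2.6,-0.000,0.001,-0.000],[16.6,-0.3,-2.6,-0.000,0.001,-0.000],[16.6,-0.3,-2.5,-0.000,0.001,-0.000]]
```

View pics/w2.png

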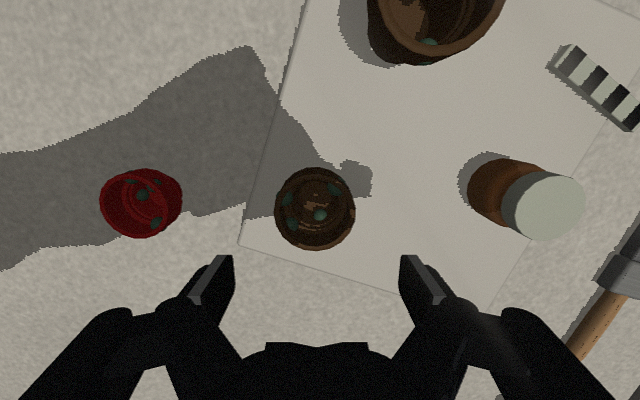

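Small is at (315,208) and is consistently measured at (0.4766, 0.1372); large is at (0.509, 0.275).

jog_arm(
  commands=[
    [4,0,-5,0,0.002,0],
    [4,0,-4,0,0,0],
    [0,0,0,0,0,0],
    [0,0,0,0,0,0],
  ],
)

```text
clock: 4.6
position: [0.4775, 0.1377, 0.1415]
tool_rot: [0.859, 1.565, -0.481]
force: [0.2, 0.1, 0.0]
grip_width: 0.0854
```

Run:
```python
from h import *
plan([.4768,.1372,.082],0,6)
```

```text
pos [0.4775 0.1377 0.1415] jawang 13.2 down [-0. -0. -1.]
[[9.9,-0.2,0.0,-0.000,0.001,-0.001],[9.9,-0.2,0.0,-0.000,0.001,-0.001],[9.9,-0.2,0.0,-0.000,0.001,-0.001],[9.9,-0.2,0.0,-0.000,0.001,-0.001],[9.9,-0.1,0.0,-0.000,0.001,-0.001],[9.9,-0.1,0.0,-0.000,0.001,-0.001]]
```

jog_arm(
  commands=[
    [12,-0.2,0,0,0.001,-0.001],
    [12,-0.2,0,0,0.001,-0.001],
    [12,-0.2,0,0,0.001,-0.001],
    [12,-0.2,0,0,0.001,-0.001],
    [8,0,0,0,0.001,-0.001],
    [0,0,0,0,0,0],
    [0,0,0,0,0,0],
  ],
)

```text
clock: 5.3
position: [0.4759, 0.1372, 0.0791]
tool_rot: [-2.035, 1.566, 2.908]
force: [0.3, 1.1, 0.1]
grip_width: 0.0852
```

Run:
```python
from h import *
plan([.4768,.1372,.082],0,1)
im=grab_frame('wrist');cv2.imwrite("pics/w3.png",im[:,:,::-1])
```

```text
pos [0.4759 0.1372 0.0791] jawang 13.2 down [-0. -0. -1.]
[[-2.9,0.8,0.2,-0.000,-0.002,0.004]]
```

View pics/w3.png

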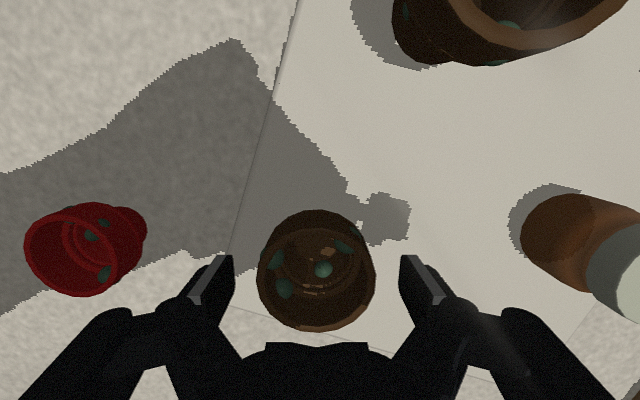

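Small sits centred between the pads. I'll raise slightly and grip.

jog_arm(
  commands=[
    [-4,0.5,0,0,-0.002,0.002],
    [0,0,0,0,0,0],
    [0,0,0,0,0,0],
  ],
)

```text
clock: 5.65
position: [0.4771, 0.1375, 0.0847]
tool_rot: [0.924, 1.57, -0.417]
force: [-0.3, -0.2, -0.4]
grip_width: 0.0854
```

jog_arm(
  commands=[
    [0,0,0,0,0,0],
    [0,0,0,0,0,0],
    [0,0,0,0,0,0],
    [0,0,0,0,0,0],
    [0,0,0,0,0,0],
    [0,0,0,0,0,0],
    [0,0,0,0,0,0],
    [0,0,0,0,0,0],
    [0,0,0,0,0,0],
    [0,0,0,0,0,0],
  ],
  gripper=255,
  newtons=40,
)

```text
clock: 6.65
position: [0.4774, 0.1374, 0.0857]
tool_rot: [1.121, 1.569, -0.22]
force: [-0.9, -0.3, 2.7]
grip_width: 0.0569
```

Run:
```python
from h import *
s=observe();print(s['position'],s['grip_width'],s['force'])
im=grab_frame('wrist');cv2.imwrite("pics/w4.png",im[:,:,::-1])
im=grab_frame('side');cv2.imwrite("pics/s4.png",cv2.resize(im[60:220,200:420,::-1],None,fx=3,fy=3))
```

```text
[0.47739509 0.13744396 0.08571804] 0.05689155274469482 [-0.85738795 -0.27835154  2.66342838]
```

View pics/w4.png

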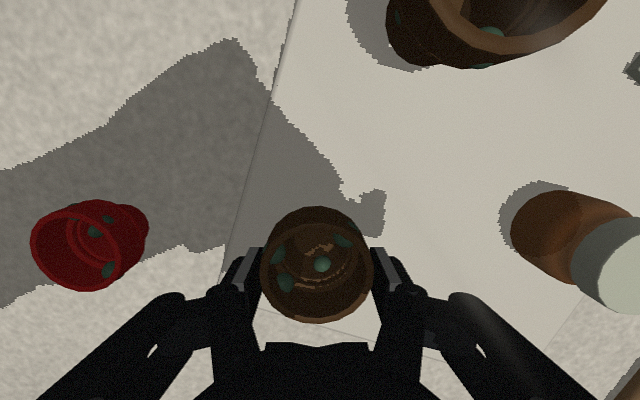

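View pics/s4.png

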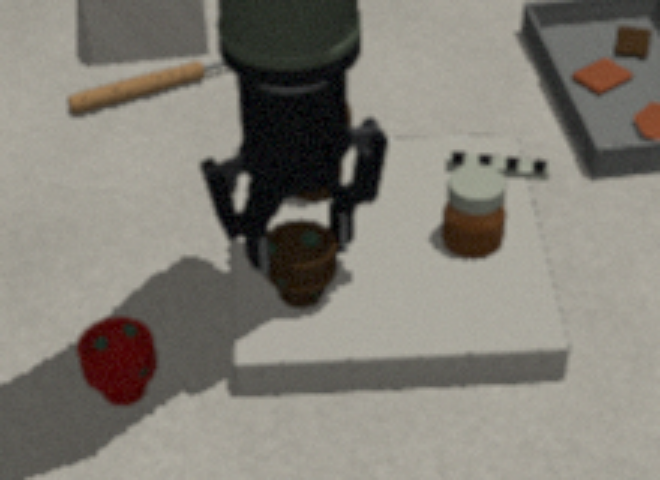

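jog_arm(
  commands=[
    [-8,0,0,0,0,0],
    [-15,0,0,0,0,0],
    [-20,0,0,0,0,0],
    [-20,0,0,0,0,0],
    [-20,0,0,0,0,0],
    [-20,0,0,0,0,0],
    [-10,0,0,0,0,0],
    [0,0,0,0,0,0],
    [0,0,0,0,0,0],
  ],
)

```text
clock: 7.65
position: [0.4758, 0.1373, 0.2047]
tool_rot: [-1.127, 1.57, -2.467]
force: [-0.1, -0.5, -1.9]
grip_width: 0.0567
```

Run:
```python
from h import *
s=observe();print(s['grip_width'],s['force'])
C=cam('wrist');im=grab_frame('wrist');cv2.imwrite("pics/w5.png",im[:,:,::-1])
for r in nets.silhouettes('wrist','large')[:2]:
    print(r['p'],np.round(r['rect']),fit([(C,r['mask'].astype(np.float32))],'large',[.509,.275],.04))
p=observe()['position']
for r in nets.silhouettes('wrist','small')[:2]:
    print(r['p'],np.round(r['rect']),fit([(C,r['mask'].astype(np.float32))],'small',p[:2],p[2]-.0457))
plan([.5089,.2752,.205],0,8)
```

```text
0.056691081130199335 [-0.14776882 -0.4726629  -1.90185045]
0.65 [356.   0. 454.  94.] (array([0.5087168 , 0.27499405]), np.float64(0.03219280019402504))
0.69 [259. 206. 374. 324.] (array([0.47727827, 0.13651499]), np.float64(0.05084320530295372))
0.59 [143. 169. 207. 221.] (array([ 0.61128228, -0.02521039]), np.float64(1.0))
pos [0.4756 0.1373 0.2042] jawang 13.2 down [ 0.  0. -1.]
[[-0.1,8.0,-15.8,0.000,0.000,0.000],[-0.1,8.0,-15.8,0.000,0.000,0.000],[-0.1,8.0,-15.8,0.000,0.000,0.000],[-0.1,8.0,-15.8,0.000,0.000,0.000],[-0.1,8.0,-15.8,0.000,0.000,0.000],[-0.1,8.0,-15.8,0.000,0.000,0.000],[-0.1,8.0,-15.8,0.000,0.000,0.000],[-0.1,8.0,-15.8,0.000,0.000,0.000]]
```

View pics/w5.png

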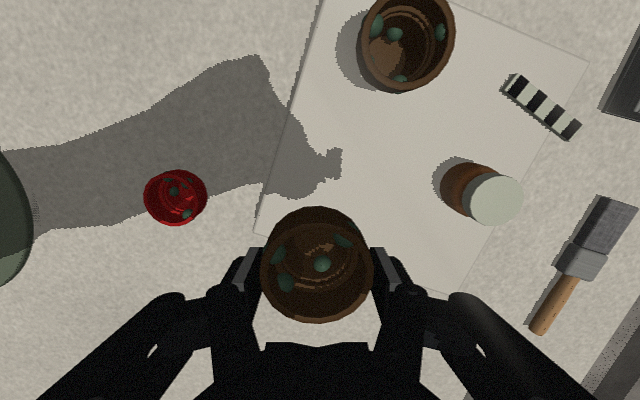

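Small is held upright at (316,265), and large is at (408,45). I'll move over large.

jog_arm(
  commands=[
    [0,4,-8,0,0,0],
    [0,8,-16,0,0,0],
    [0,8,-16,0,0,0],
    [0,8,-16,0,0,0],
    [0,8,-16,0,0,0],
    [0,8,-16,0,0,0],
    [0,8,-16,0,0,0],
    [0,6,-10,0,0,0],
    [0,2,-4,0,0,0],
    [0,0,0,0,0,0],
    [0,0,0,0,0,0],
  ],
)

```text
clock: 8.9
position: [0.5061, 0.275, 0.198]
tool_rot: [-1.566, 1.56, -2.904]
force: [-0.4, 0.3, -1.0]
grip_width: 0.0567
```

Run:
```python
from h import *
plan([.508,.2754,.205],0,1)
plan([.508,.2754,.150],0,4)
```

```text
pos [0.5061 0.275  0.198 ] jawang 13.3 down [ 0.  0. -1.]
[[-7.0,1.9,0.1,0.000,0.000,0.011]]
pos [0.5061 0.275  0.198 ] jawang 13.3 down [-0.  0. -1.]
[[12.0,0.6,0.0,0.000,0.000,0.003],[12.0,0.6,0.0,0.000,0.000,0.003],[12.0,0.6,0.0,0.000,0.000,0.003],[12.0,0.5,0.0,0.000,0.000,0.003]]
```

jog_arm(
  commands=[
    [0,2,0,0,0,0.005],
    [8,0.3,0,0,0,0.005],
    [8,0,0,0,0,0],
    [8,0,0,0,0,0],
    [6,0,0,0,0,0],
    [0,0,0,0,0,0],
    [0,0,0,0,0,0],
  ],
)

```text
clock: 9.6
position: [0.5085, 0.2728, 0.1647]
tool_rot: [-0.449, 1.569, -1.789]
force: [0.8, 1.3, -1.1]
grip_width: 0.0565
```

Run:
```python
from h import *
s=observe();print(s['grip_width'],s['force'])
plan([.508,.2754,.138],0,4)
im=grab_frame('wrist');cv2.imwrite("pics/w6.png",im[:,:,::-1])
im=grab_frame('side');cv2.imwrite("pics/s6.png",cv2.resize(im[40:180,230:420,::-1],None,fx=4,fy=4))
```

```text
0.0564679900179169 [ 0.78857104  1.3149319  -1.05696264]
pos [0.5085 0.2728 0.1647] jawang 13.2 down [-0.  0. -1.]
[[6.7,0.0,-0.7,0.000,0.000,0.000],[6.7,0.0,-0.7,0.000,0.000,0.000],[6.7,0.0,-0.7,0.000,0.000,0.000],[6.7,0.0,-0.7,0.000,0.000,0.000]]
```

View pics/w6.png

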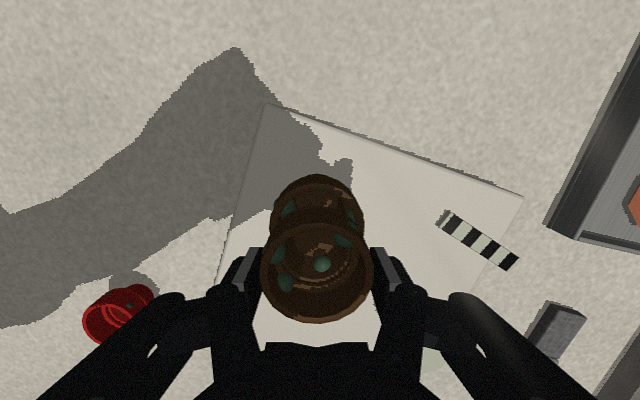

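View pics/s6.png

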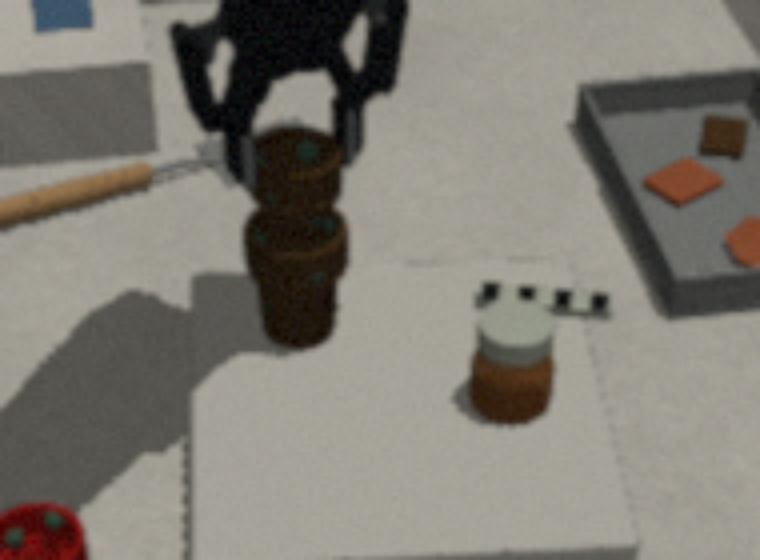

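Both views show small concentric over large, with its foot just entering. I'll correct y by 2.5 mm and lower.

jog_arm(
  commands=[
    [2,0,-2.5,0,0,0],
    [6,0,-0.5,0,0,0],
    [6,0,0,0,0,0],
    [0,0,0,0,0,0],
  ],
)

```text
clock: 10.1
position: [0.5081, 0.2762, 0.1503]
tool_rot: [0.424, 1.569, -0.917]
force: [0.5, -0.7, -2.3]
grip_width: 0.0567
```

Run:
```python
from h import *
s=observe();print(s['grip_width'],s['force'],s['moment'])
plan([.508,.2754,.138],0,2)
im=grab_frame('side');cv2.imwrite("pics/s7.png",cv2.resize(im[40:180,230:420,::-1],None,fx=4,fy=4))
```

```text
0.05668601108544361 [ 0.52640883 -0.65811582 -2.25211242] [0.01578101 0.01056229 0.01652739]
pos [0.5081 0.2762 0.1503] jawang 13.2 down [ 0.  0. -1.]
[[6.1,-0.1,0.4,-0.000,0.001,-0.000],[6.1,-0.1,0.4,-0.000,0.001,-0.000]]
```

View pics/s7.png

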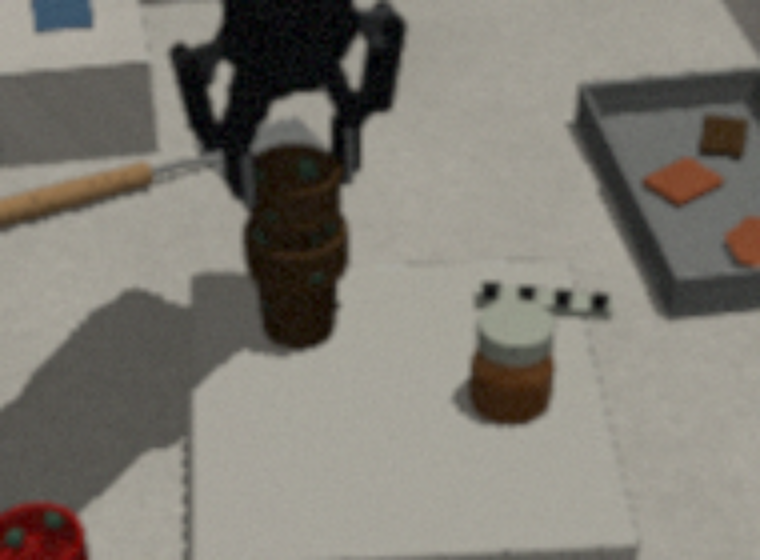

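jog_arm(
  commands=[
    [4,0,0.5,0,0,0],
    [4,0,0,0,0,0],
    [2,0,0,0,0,0],
    [0,0,0,0,0,0],
  ],
)

```text
clock: 10.55
position: [0.5084, 0.2757, 0.1398]
tool_rot: [0.714, 1.569, -0.627]
force: [-1.4, 0.2, -2.1]
grip_width: 0.0567
```

jog_arm(
  commands=[
    [2,0,0,0,0,0],
    [0,0,0,0,0,0],
  ],
)

```text
clock: 10.75
position: [0.5087, 0.276, 0.138]
tool_rot: [1.125, 1.569, -0.216]
force: [-0.8, -0.8, -0.5]
grip_width: 0.0569
```

Run:
```python
from h import *
s=observe();print(s['grip_width'],s['force'],s['moment'])
plan([.508,.2754,.138],0,1)
im=grab_frame('side');cv2.imwrite("pics/s8.png",cv2.resize(im[40:180,230:420,::-1],None,fx=4,fy=4))
im=grab_frame('wrist');cv2.imwrite("pics/w8.png",im[:,:,::-1])
```

```text
0.05690120136569601 [-0.75487903 -0.82324375 -0.46520878] [-0.10719587  0.17830035  0.05334097]
pos [0.5087 0.276  0.138 ] jawang 13.2 down [ 0.  0. -1.]
[[0.0,-0.8,0.4,-0.000,0.001,-0.002]]
```

View pics/s8.png

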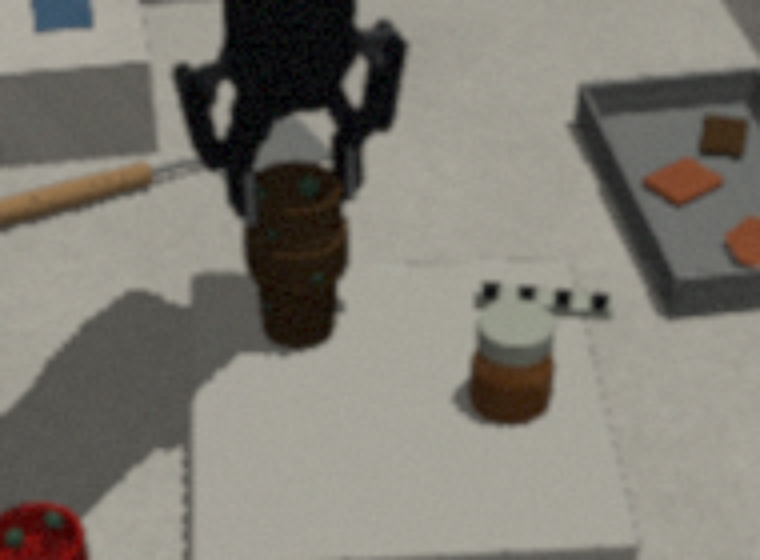

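View pics/w8.png

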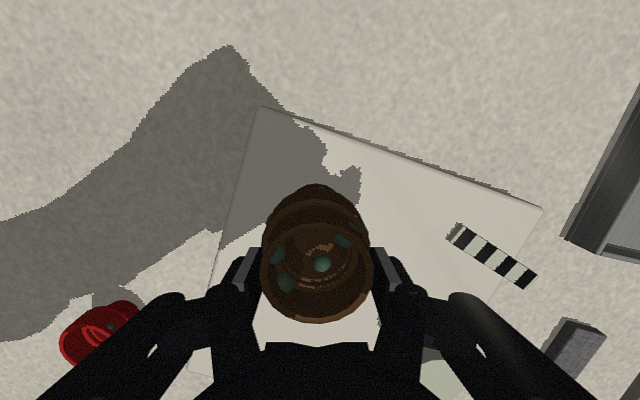

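Contact is starting at the expected height. I'll nudge down once more, then release.

jog_arm(
  commands=[
    [1.5,0,0,0,0,0],
    [0,0,0,0,0,0],
  ],
)

```text
clock: 11.05
position: [0.5097, 0.2766, 0.1379]
tool_rot: [1.521, 1.566, 0.179]
force: [-1.3, -1.2, -0.8]
grip_width: 0.0567
```

Run:
```python
from h import *
s=observe();print(s['position'],s['grip_width'],s['force'],s['moment'])
```

```text
[0.5096702  0.27656464 0.13788612] 0.05673052486725158 [-1.27590282 -1.23999677 -0.82844188] [-0.08359782  0.17101778 -0.0234672 ]
```

jog_arm(
  commands=[
    [0,0,0,0,0,0],
    [0,0,0,0,0,0],
    [0,0,0,0,0,0],
    [0,0,0,0,0,0],
    [0,0,0,0,0,0],
    [0,0,0,0,0,0],
    [0,0,0,0,0,0],
    [0,0,0,0,0,0],
    [0,0,0,0,0,0],
  ],
  gripper=0,
)

```text
clock: 11.95
position: [0.5095, 0.2765, 0.1376]
tool_rot: [1.498, 1.567, 0.157]
force: [-0.7, 1.0, -0.4]
grip_width: 0.0854
```

Run:
```python
from h import *
s=observe();print(s['position'],s['grip_width'],s['force'],s['moment'])
im=grab_frame('side');cv2.imwrite("pics/s9.png",cv2.resize(im[40:180,230:420,::-1],None,fx=4,fy=4))
C=cam('wrist');im=grab_frame('wrist');cv2.imwrite("pics/w9.png",im[:,:,::-1])
for n in('wrist','side'):
  C=cam(n)
  for k,z in(('small',.092),('large',.04)):
    for r in nets.silhouettes(n,k)[:2]:
      print(n,k,r['p'],np.round(r['rect']),fit([(C,r['mask'].astype(np.float32))],k,[.509,.275],z))
```

```text
[0.50948096 0.27645005 0.13763495] 0.0853623431496711 [-0.74515689  0.969458   -0.44911696] [ 0.01970293  0.00668946 -0.02301867]
wrist small 0.92 [257. 204. 374. 322.] (array([0.5102634 , 0.27670244]), np.float64(0.038703832775354385))
wrist small 0.8 [ 56. 303. 139. 354.] (array([0.644625, 0.1125  ]), np.float64(1.0))
wrist large 0.86 [257. 184. 367. 255.] (array([0.50863027, 0.27617014]), np.float64(3.7599451541900635))
side small 0.84 [290.  81. 316. 104.] (array([0.50820837, 0.28142487]), np.float64(0.2401098906993866))
side small 0.73 [222. 164. 251. 196.] (array([0.63048437, 0.96632812]), np.float64(1.0))
side large 0.86 [288.  96. 319. 128.] (array([0.50523367, 0.27090409]), np.float64(0.5006625652313232))
```

View pics/s9.png

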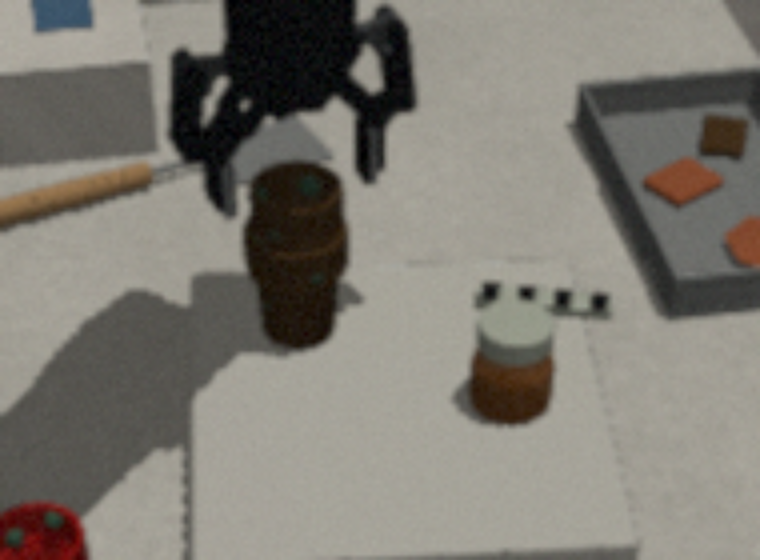

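View pics/w9.png

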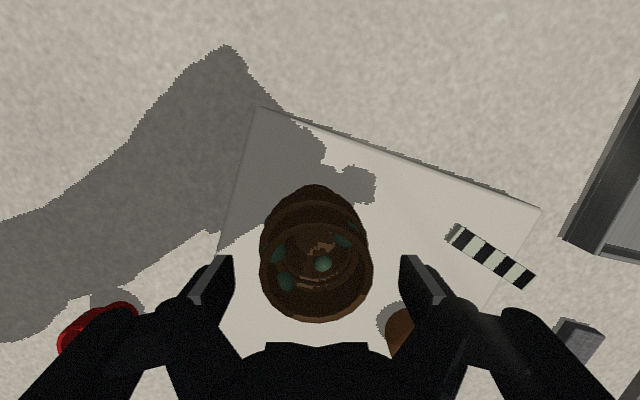

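Nested and released: small's collar ellipse at (315,263) sits on large's rim, axes within about 2 mm. Now I'll descend to grip large's collar.

jog_arm(
  commands=[
    [6,0,0.5,0,0.002,0.002],
    [8,0,0,0,0,0],
    [8,0,0,0,0,0],
    [8,0,0,0,0,0],
    [5,0,0,0,0,0],
    [0,0,0,0,0,0],
    [0,0,0,0,0,0],
  ],
)

```text
clock: 12.95
position: [0.5093, 0.2758, 0.0984]
tool_rot: [1.895, 1.566, 0.554]
force: [1.0, 0.0, -0.8]
grip_width: 0.0854
```

Run:
```python
from h import *
s=observe();print(s['grip_width'],s['force'],s['moment'])
plan([.5095,.2758,.098],0,1)
im=grab_frame('side');cv2.imwrite("pics/s10.png",cv2.resize(im[40:180,230:420,::-1],None,fx=4,fy=4))
im=grab_frame('wrist');cv2.imwrite("pics/w10.png",im[:,:,::-1])
```

```text
0.08535138435319466 [ 1.03234174  0.01606662 -0.80926903] [ 0.0336631  -0.01575504  0.00364011]
pos [0.5093 0.2758 0.0984] jawang 13.2 down [ 0.  0. -1.]
[[0.4,0.2,0.1,0.000,-0.002,-0.005]]
```

View pics/s10.png

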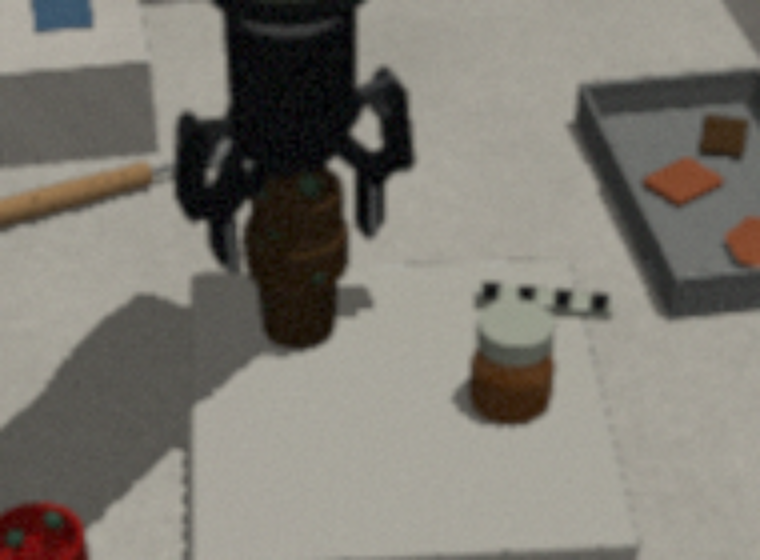

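View pics/w10.png

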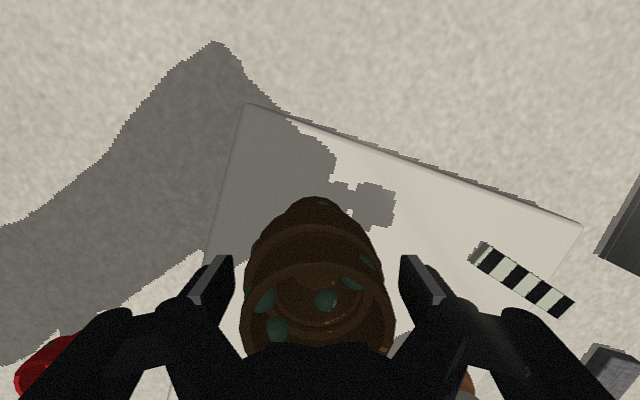

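The jaws straddle large's collar, with clear space on both sides. Gripping.

jog_arm(
  commands=[
    [0,0,0,0,0,0],
    [0,0,0,0,0,0],
    [0,0,0,0,0,0],
    [0,0,0,0,0,0],
    [0,0,0,0,0,0],
    [0,0,0,0,0,0],
    [0,0,0,0,0,0],
    [0,0,0,0,0,0],
    [0,0,0,0,0,0],
  ],
  gripper=255,
  newtons=70,
)

```text
clock: 13.95
position: [0.5093, 0.276, 0.0998]
tool_rot: [1.867, 1.565, 0.526]
force: [0.6, 0.1, -2.4]
grip_width: 0.0634
```

jog_arm(
  commands=[
    [-5,0,0,0,0,0],
    [-10,0,0,0,0,0],
    [-10,0,0,0,0,0],
    [0,0,0,0,0,0],
    [0,0,0,0,0,0],
  ],
)

```text
clock: 14.45
position: [0.5089, 0.2754, 0.127]
tool_rot: [1.823, 1.566, 0.482]
force: [-0.2, 0.4, -6.3]
grip_width: 0.0633
```

Run:
```python
from h import *
s=observe();print(s['grip_width'],s['force'],s['moment'])
im=grab_frame('side');cv2.imwrite("pics/s11.png",cv2.resize(im[40:180,230:420,::-1],None,fx=4,fy=4))
im=grab_frame('wrist');cv2.imwrite("pics/w11.png",im[:,:,::-1])
```

```text
0.06333187938359205 [-0.18263445  0.42707934 -6.33830563] [-0.01703916  0.007037   -0.0093207 ]
```

View pics/s11.png

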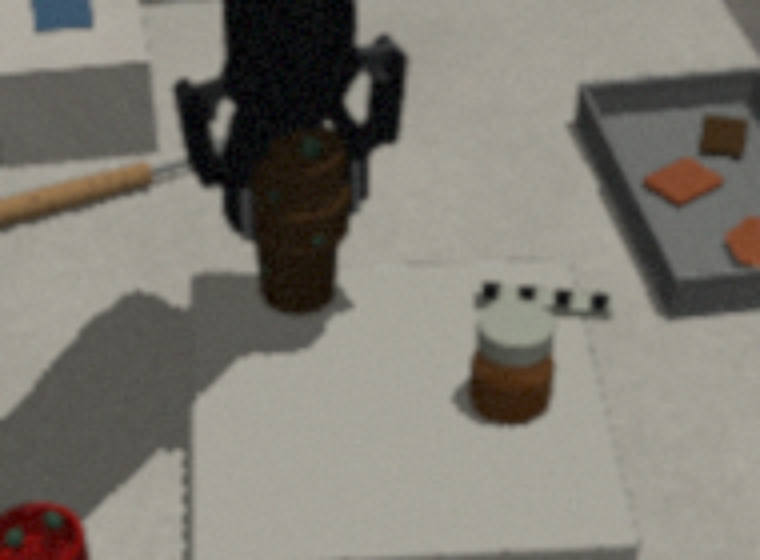

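View pics/w11.png

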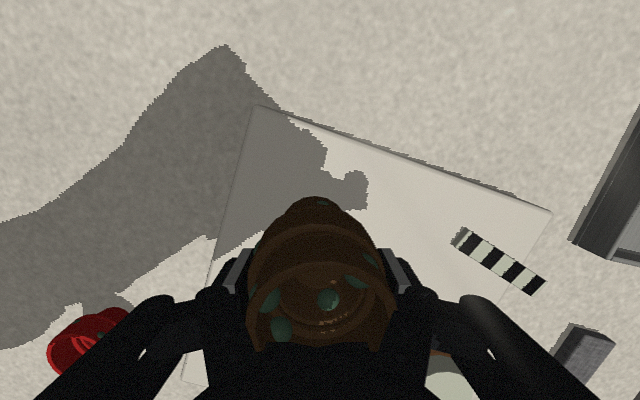

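Lifted: the pair hangs straight, the force of −6.3 N matches its weight, and no moment shows. Next I'll refine the window position from the light ring.

Run:
```python
from h import *
for n,b in(('top',(360,155,425,220)),('side',(325,240,405,320))):
    im=grab_frame(n);C=cam(n);x0,y0,x1,y1=b
    g=cv2.GaussianBlur(cv2.cvtColor(im,cv2.COLOR_RGB2GRAY),(3,3),0)[y0:y1,x0:x1]
    # white ring: largest bright component wholly inside crop
    t,m=cv2.threshold(g,0,255,cv2.THRESH_OTSU)
    nl,lab,st,ce=cv2.connectedComponentsWithStats(m)
    for i in range(1,nl):
        if st[i,4]<80: continue
        c=cv2.findContours((lab==i).astype(np.uint8),cv2.RETR_EXTERNAL,cv2.CHAIN_APPROX_NONE)[0][0]
        e=cv2.fitEllipse(cv2.convexHull(c)); uv=np.array(e[0])+[x0,y0]
        print(n,st[i],np.round(e[1],1),uv.round(1),ray(C,uv,.06).round(4))
s=observe();print(s['position'])
```

```text
Traceback (most recent call last):
cv2.error: OpenCV(4.12.0) /io/opencv/modules/imgproc/src/shapedescr.cpp:361: error: (-201:Incorrect size of input array) There should be at least 5 points to fit the ellipse in function 'fitEllipseNoDirect'
```

Run:
```python
from h import *
for n,b in(('top',(360,155,425,220)),('side',(325,240,405,320))):
    im=grab_frame(n);C=cam(n);x0,y0,x1,y1=b
    g=cv2.GaussianBlur(cv2.cvtColor(im,cv2.COLOR_RGB2GRAY),(3,3),0)[y0:y1,x0:x1]
    t,m=cv2.threshold(g,0,255,cv2.THRESH_OTSU)
    nl,lab,st,ce=cv2.connectedComponentsWithStats(m)
    for i in range(1,nl):
        if st[i,4]<80: continue
        c=max(cv2.findContours((lab==i).astype(np.uint8),cv2.RETR_EXTERNAL,cv2.CHAIN_APPROX_NONE)[0],key=len)
        if len(c)<5: continue
        e=cv2.fitEllipse(c); uv=np.array(e[0])+[x0,y0]
        print(n,st[i],np.round(e[1],1),uv.round(1),ray(C,uv,.06).round(4))
plan([.5089,.2754,.23],0,6)
```

```text
top [   0    0   65   65 1869] [75.6 75.8] [392.  187.1] [ 0.5435 -0.208   0.06  ]
top [ 16  15  34  34 492] [33.3 33.8] [392.6 186.6] [ 0.5448 -0.2096  0.06  ]
side [   0    0   80   80 1824] [93.5 93.5] [364.5 279.5] [ 0.5424 -0.2275  0.06  ]
side [ 15  11  49  43 898] [41.3 48.8] [364.1 272. ] [ 0.5455 -0.2119  0.06  ]
pos [0.5087 0.2754 0.1264] jawang 13.2 down [ 0. -0. -1.]
[[-17.3,0.1,-0.0,0.000,-0.000,-0.001],[-17.3,0.1,-0.0,0.000,-0.000,-0.001],[-17.3,0.1,0.0,0.000,-0.000,-0.001],[-17.3,0.1,0.0,0.000,-0.000,-0.001],[-17.3,0.1,0.0,0.000,-0.000,-0.001],[-17.3,0.0,0.0,0.000,-0.000,-0.001]]
```

jog_arm(
  commands=[
    [-8,0,0,0,0,0],
    [-15,0,0,0,0,0],
    [-20,0,0,0,0,0],
    [-20,0,0,0,0,0],
    [-20,0,0,0,0,0],
    [-12,0,0,0,0,0],
    [-5,0,0,0,0,0],
    [0,0,0,0,0,0],
  ],
)

```text
clock: 15.5
position: [0.5076, 0.2757, 0.2353]
tool_rot: [1.946, 1.566, 0.607]
force: [0.1, -0.9, -7.2]
grip_width: 0.0635
```

Run:
```python
from h import *
s=observe();print(s['grip_width'],s['force'])
plan([.545,-.2105,.23],0,20)
```

```text
0.0634827145212328 [ 0.10014698 -0.88713725 -7.24371826]
pos [0.5076 0.2757 0.2353] jawang 13.2 down [-0. -0. -1.]
[[0.2,-3.7,24.1,0.000,-0.000,-0.000],[0.2,-3.7,24.1,0.000,-0.000,-0.000],[0.2,-3.7,24.1,0.000,-0.000,-0.000],[0.2,-3.7,24.1,0.000,-0.000,-0.000],[0.2,-3.7,24.1,0.000,-0.000,-0.000],[0.2,-3.7,24.1,0.000,-0.000,-0.000],[0.2,-3.7,24.1,0.000,-0.000,-0.000],[0.2,-3.7,24.1,0.000,-0.000,-0.000],[0.2,-3.7,24.1,0.000,-0.000,-0.000],[0.2,-3.7,24.1,0.000,-0.000,-0.000],[0.2,-3.7,24.1,0.000,-0.000,-0.000],[0.2,-3.7,24.1,0.000,-0.000,-0.000],[0.2,-3.7,24.1,0.000,-0.000,-0.000],[0.2,-3.7,24.1,0.000,-0.000,-0.000],[0.2,-3.7,24.1,0.000,-0.000,-0.000],[0.3,-3.7,24.1,0.000,-0.000,-0.000],[0.3,-3.7,24.1,0.000,-0.000,-0.000],[0.3,-3.7,24.1,0.000,-0.000,-0.000],[0.3,-3.7,24.1,0.000,-0.000,-0.000],[0.3,-3.7,24.1,0.000,-0.000,-0.000]]
```

jog_arm(
  commands=[
    [0,-1,8,0,0,0],
    [0,-2.5,16,0,0,0],
    [0,-3.7,24,0,0,0],
    [0,-3.7,24,0,0,0],
    [0,-3.7,24,0,0,0],
    [0,-3.7,24,0,0,0],
    [0,-3.7,24,0,0,0],
    [0,-3.7,24,0,0,0],
    [0,-3.7,24,0,0,0],
    [0,-3.7,24,0,0,0],
    [0,-3.7,24,0,0,0],
    [0,-2,14,0,0,0],
    [0,-1,6,0,0,0],
    [0,0,0,0,0,0],
  ],
)

```text
clock: 16.9
position: [0.5214, -0.0157, 0.2252]
tool_rot: [-1.469, 1.558, -2.818]
force: [0.6, 0.8, -6.8]
grip_width: 0.0636
```

Run:
```python
from h import *
s=observe();print(s['grip_width'],s['force'],s['qpos'].round(2))
plan([.545,-.2105,.225],0,12)
im=grab_frame('side');cv2.imwrite("pics/s12.png",im[:,:,::-1])
```

```text
0.06355666222370898 [ 0.56893014  0.81773804 -6.81041273] [ 0.39  0.44 -0.63  1.86  0.32  0.96 -0.16]
pos [ 0.5214 -0.0157  0.2252] jawang 12.7 down [ 0. -0. -1.]
[[0.1,-1.6,16.3,0.000,0.000,0.001],[0.1,-1.6,16.3,0.000,0.000,0.001],[0.1,-1.6,16.3,0.000,0.000,0.001],[0.1,-1.6,16.3,0.000,0.000,0.001],[0.0,-1.6,16.3,0.000,0.000,0.001],[0.0,-1.6,16.3,0.000,0.000,0.001],[0.0,-1.6,16.3,0.000,0.000,0.001],[0.0,-1.6,16.3,0.000,0.000,0.001],[0.0,-1.6,16.3,0.000,0.000,0.001],[0.0,-1.6,16.3,0.000,0.000,0.001],[0.0,-1.6,16.3,0.000,0.000,0.001],[0.0,-1.6,16.3,0.000,0.000,0.001]]
```

View pics/s12.png

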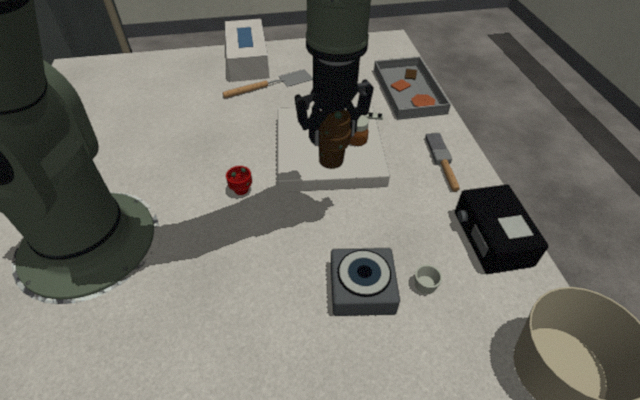

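The pair is held upright, on its way, with the jar and bar undisturbed. Continuing to the window.

jog_arm(
  commands=[
    [-0.5,-1,8,0,0,0.002],
    [-0.6,-1.6,16,0,0,0.002],
    [-0.6,-1.6,18,0,0,0.002],
    [-0.6,-1.6,18,0,0,0.002],
    [-0.6,-1.6,18,0,0,0.002],
    [-0.6,-1.6,18,0,0,0.002],
    [-0.6,-1.6,18,0,0,0.001],
    [-0.6,-1.6,18,0,0,0.001],
    [-0.6,-1.6,18,0,0,0.001],
    [-0.6,-1.6,16,0,0,0.001],
    [-0.6,-1.6,14,0,0,0],
    [0,-0.8,8,0,0,0],
    [0,0,4,0,0,0],
    [0,0,0,0,0,0],
    [0,0,0,0,0,0],
  ],
)

```text
clock: 18.45
position: [0.5492, -0.2079, 0.2316]
tool_rot: [1.922, 1.566, 0.589]
force: [-0.6, 0.1, -6.5]
grip_width: 0.0633
```

Run:
```python
from h import *
s=observe();print(s['grip_width'],s['force'],s['qpos'].round(2))
plan([.545,-.2105,.221],0,3)
for n in('side','top','wrist'):
  im=grab_frame(n);cv2.imwrite(f"pics/{n}13.png",im[:,:,::-1])
```

```text
0.06326932598269197 [-0.63267047  0.05573546 -6.54235196] [ 0.67  0.52 -0.58  1.7   0.33  1.02  0.22]
pos [ 0.5492 -0.2079  0.2316] jawang 13.7 down [-0.  0. -1.]
[[3.5,-1.6,0.5,0.000,-0.001,-0.002],[3.5,-1.6,0.5,0.000,-0.001,-0.002],[3.5,-1.6,0.5,0.000,-0.001,-0.002]]
```

View pics/side13.png

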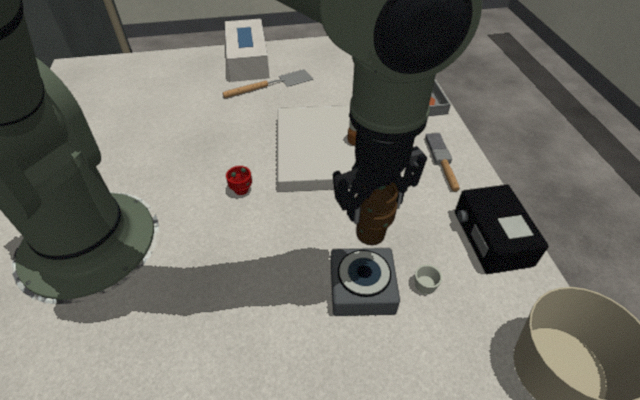

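View pics/wrist13.png

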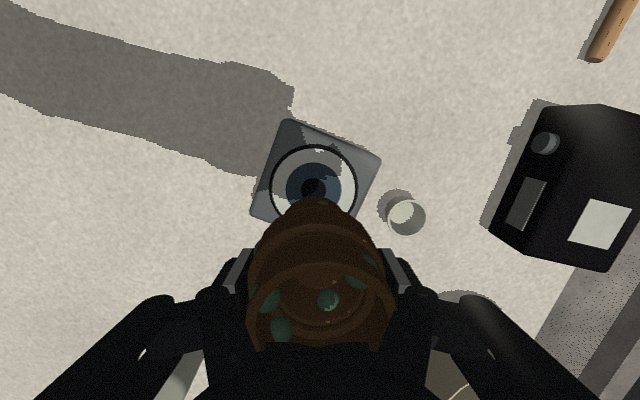

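The wrist view shows the window at (313,188) directly under the pair. I'll centre and lower about 10 mm, then check.

jog_arm(
  commands=[
    [3,-2,1,0,0,-0.002],
    [4,-1,0.5,0,0,-0.002],
    [2,0,0,0,0,0],
    [0,0,0,0,0,0],
    [0,0,0,0,0,0],
    [0,0,0,0,0,0],
    [0,0,0,0,0,0],
  ],
)

```text
clock: 19.3
position: [0.5464, -0.2093, 0.2218]
tool_rot: [3.023, 1.569, 1.692]
force: [0.4, -0.2, -7.2]
grip_width: 0.0633
```

Run:
```python
from h import *
s=observe();print(s['position'],s['tool_rot'],s['grip_width'],s['force'],s['moment'],np.abs(s['qd']).max())
p=s['position']
C=cam('wrist');im=grab_frame('wrist');cv2.imwrite("pics/wrist14.png",im[:,:,::-1])
for r in nets.pinpoint('wrist','window')[:1]: print('win',r['p'],r['location'],ray(C,r['location'],.06))
im=grab_frame('side');cv2.imwrite("pics/side14.png",cv2.resize(im[130:330,280:480,::-1],None,fx=3,fy=3))
C=cam('side')
for k,z in(('large',p[2]-.0598),('small',p[2]-.0598+.052)):
  for r in nets.silhouettes('side',k)[:2]: 
    print(k,r['p'],np.round(r['rect']),'foot pred',proj(C,np.array([[p[0],p[1],p[2]-.0598]])))
grab_frame('top');C=cam('top')
for k,z in(('jar',.04),('pot',0)):
  for r in nets.silhouettes('side',k)[:1]+nets.silhouettes('top',k)[:1]: print(k,np.round(r['rect']))
```

```text
[ 0.54643652 -0.20933069  0.22181596] [3.02324358 1.56913143 1.6922865 ] 0.06326308553018378 [ 0.37377923 -0.18206128 -7.19287526] [0.00302505 0.01058452 0.02214893] 0.0014442991888944778
win 0.68 [317.5, 193.8] [ 0.54966958 -0.21249976  0.06      ]
large 0.72 [357. 215. 396. 250.] foot pred [[368.9977073  237.49058984]]
small 0.74 [356. 191. 394. 221.] foot pred [[368.9977073  237.49058984]]
small 0.63 [228. 163. 252. 195.] foot pred [[368.9977073  237.49058984]]
jar [348. 132. 350. 142.]
jar [230. 144. 257. 166.]
pot [414. 261. 442. 294.]
pot [386. 132. 407. 155.]
```

View pics/side14.png

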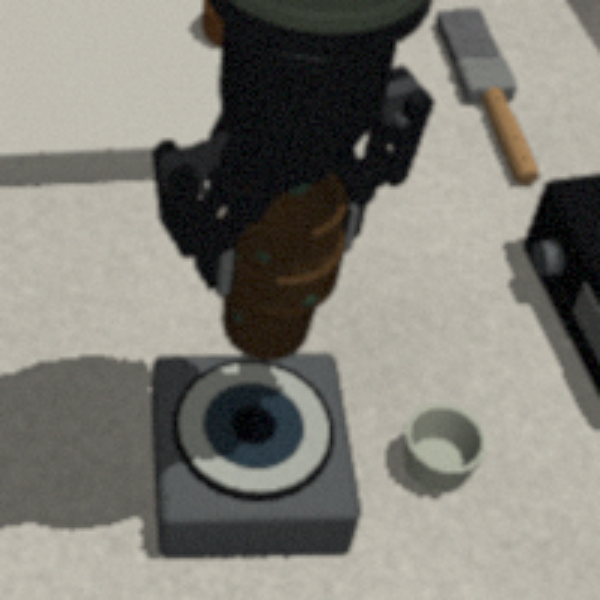

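Foot at about (368,240) is within a few pixels of prediction. The pair leans in the image, which could be perspective, so I'll compare it against an upright model.

Run:
```python
from h import *
p=observe()['position'];z0=p[2]-.0598
im=grab_frame('side');C=cam('side')
o=im.copy()
for k,z in(('large',z0),('small',z0+.052)):
    m=(sil(C,k,p[0],p[1],z)>.5).astype(np.uint8)
    r=nets.silhouettes('side',k)[0]; print(k,np.round(r['rect']),[np.where(m.any(0))[0][[0,-1]],np.where(m.any(1))[0][[0,-1]]], fit([(C,r['mask'].astype(np.float32))],k,p[:2],z))
    cv2.drawContours(o,cv2.findContours(m,0,2)[0],-1,(0,255,0),1)
cv2.imwrite("pics/side15.png",cv2.resize(o[170:270,320:440,::-1],None,fx=6,fy=6,interpolation=0))
```

```text
large [351. 209. 394. 248.] [array([351, 395]), array([192, 249])] (array([ 0.54433641, -0.21190147]), np.float64(1.1601479053497314))
small [359. 190. 398. 222.] [array([355, 394]), array([181, 226])] (array([ 0.54757072, -0.20874939]), np.float64(0.7756449580192566))
```

View pics/side15.png

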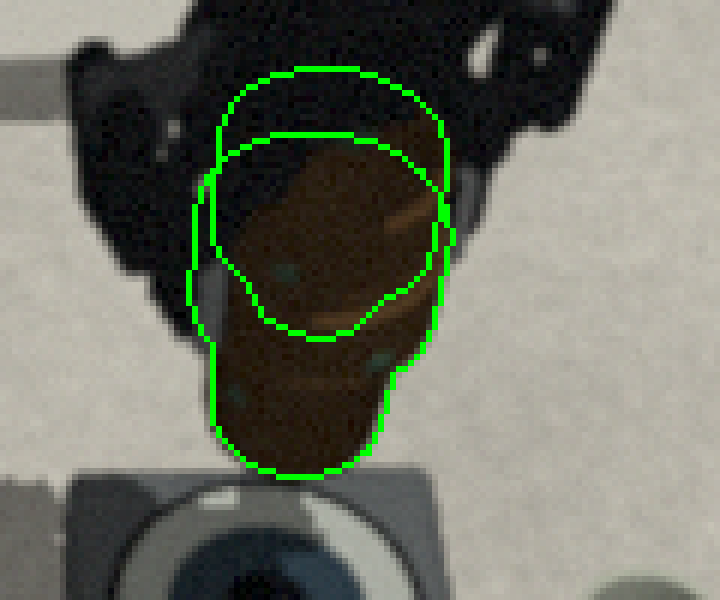

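The upright model outline matches the pair at the foot, body and collar, so it's level. Handing in.

Run:
```python
from h import *
s=observe();print(s['clock'],s['position'],np.abs(s['qd']).max())
print(bot.job_done())
```

```text
19.95 [ 0.54639377 -0.20933738  0.22174855] 0.0015902394781694678
the job is handed in; nothing more can be done
None
```

I set the small beaker in the large one on the slab and let go. I then gripped the large one by its collar and carried the pair over the camera. I handed the job in at about 20 s, still holding it at 70 N.

**Nesting:** after release, the two axes measured about 2 mm apart and the collar sat on the rim.

**Final hold:**
- **Height:** the foot is about 102 mm above the window, worked out from the tool height and where I gripped.
- **Centring:** it is 2–5 mm off the window centre. The wrist-camera estimate of the window differed by about 5 mm from the light-ring fit in the top and side views.
- **Level and steady:** an upright model outline overlaid on the side view matched the pair, and the joints were essentially still. The wrist force was about −7 N, which fits the pair's weight.

**Checks that were weak or disagreed:**
- The gripper read 63.3 mm on the 66 mm collar. I took this as the gripper giving under load and did not confirm it.
- Because the fingers and the two beakers hide each other, the separate silhouette fits at the end were unreliable. I relied on the overlay instead.
- The pot showed up unmoved in both fixed views, and the jar in the top view (the arm mostly hid it from the side). The scale bar I only saw during the carry, looking undisturbed, and did not recheck at the end.

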